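# Dock the glue flask in the dosing station

## Task

Get the glue dosing dock ready: first raise its stiff hinged screen by the red knob until it stands open at 60 degrees and let go of it. Then take the amber flask with the black cap, set it upright in the yellow sprung ring and press it down until the ring is at its stop, level with the rim of the steel cup; finish while still holding the flask pressed down there. Leave the green flask and the tape dispenser where they are.

Things in the scene. Friction and masses are not known exactly. Their poses are not given: they have to be found in the camera images.
- dock: the dosing dock, fixed to the table: a grey foot plate (150 mm in x, 280 mm in y, 16 mm high) that carries a white console (+y half, 46 mm high, with the black screen folded on it) and a dark steel cup with the sprung ring (-y half, axis at y = -85 mm; cup 88 mm across outside, rim 50 mm above the table). Origin on the table under the plate's middle (5 mm from its centre in y); own -x faces the robot at yaw 0, z up.
- screen (a joint): angle of the screen in rad: 0 = folded flat on the console, 1.047 = 60 degrees open, stop at 1.75. The hinge lies along the dock's y axis at the far (+x) edge; the front edge with the knob rises and swings away from the robot. The hinge is stiff: it takes about 3 N at the knob and stays where it is left. It starts shut or a little open.
- screen_hinge (a point): point on the screen's hinge axis, at the middle of its width, 55 mm above the table; fixed to the dock.
- knob (a point): centre of the red ball knob, 20 mm across, on a 10 mm thick stem that sticks out of the middle of the screen's front edge; it lies 154 mm from the hinge axis and 38 mm beyond the screen's edge, 56 mm above the table when shut; with the screen at 60 degrees it is 189 mm above the table, so carry things over or round it. The screen is a plate 116 x 126 mm, 10 mm thick. Moves with the screen.
- ring (a joint): how far the yellow ring is pressed down, in m: 0 = up, 0.015 = at the stop. The spring needs about 4 N to start and 13 N at the stop and pushes the ring back up when let go; the flask's weight alone does not move it.
- ring_top (a point): centre of the yellow ring's upper face; its z is up. The ring is 74 mm across outside, 52 mm inside, and slides straight down in the steel cup: its top is 66 mm above the table when up and 51 mm (level with the cup's rim) at the stop. The flask's ball sits on its inner edge, with the flask's origin about 13 mm below this point.
- amber_flask: loose round flask of amber glass with a black cap, 94 mm high, 0.13 to 0.21 kg: a ball 64 mm across (centre 32 mm up) on a foot 36 mm across, a neck 22 mm across, and a round cap 28 mm across from 72 to 94 mm up. Origin at the centre of the foot's underside, z up through the cap. May start on either side.
- amber_flask_cap (a point): middle of the black cap, on its axis, 83 mm above the flask's underside; the place to grip from above.
- green_flask: the same flask in green glass with a white cap, to be left standing; origin at the centre of its underside.
- tape_dispenser: grey desk tape dispenser, 52 x 177 x 98 mm (longest along its own y), 0.75 kg, off to the left; to be left alone. Origin at the centre of its underside.
There are look-alikes about, which are no part of the job. There is more than one size of the amber_flask; the job needs the largest.

How it is judged:
On the way, in this order (a step that is already met when the one before it is completed fails the run):
1. the screen stands open at 60 degrees (6 either way) and has been let go (value of joint screen between 0.94 and 1.155 rad and contact force between the fingers and dock below 0.2 N), for 0.3 s.
2. the amber flask sits upright in the ring (horizontal distance between amber_flask and ring_top below 0.005 m and z of amber_flask in the frame of ring_top between -0.019 and -0.008 m and angle between amber_flask's own z axis and vertical below 0.12 rad), for 0.1 s.
At the end, for the whole second after the job is handed in: Robot holds the amber flask pressed in the ring: ring at least 12.5 of 15 mm down, 7 N or more between flask and ring, flask within 5 mm of the ring axis, under 7 degrees tilt, still; robot touches no part of the dock; screen at 54 to 66 degrees (all of step 2 and value of joint screen between 0.94 and 1.155 rad and value of joint ring above 0.0125 m and contact force between amber_flask and dock above 7 N and contact force between any of the fingers, the arm and amber_flask above 3 N and contact force between each of the fingers, the arm and dock below 0.5 N and linear speed of amber_flask below 0.02 m/s); the arm keeps its last pose, push and grip.
It fails at once if the green flask is moved more than 25 mm or knocked over (distance of green_flask from where it was at the start of the episode above 0.025 m or angle between green_flask's own z axis and vertical above 0.4 rad).
It fails at once if the tape dispenser is moved more than 25 mm (distance of tape_dispenser from where it was at the start of the episode above 0.025 m).
It fails at once if the amber flask is tipped over (angle between amber_flask's own z axis and vertical above 0.8 rad).
It also fails if it takes over 58 s, if anything falls off the work surface, if the arm or the gripper's body presses on something with over 40 N, if the wrist force passes 120 N, or if a joint passes its speed limit or range.

## Robot

A 6-joint arm with a two-finger parallel gripper is mounted at the origin on a cart in front of the work surface, level with it; the furniture and walls round the work are solid. World frame = base frame: x ahead of the robot, y to its left, z up, the work surface at z = 0. Lengths are in m, angles in rad, forces in N, time in s.
With the tool pointing down it reaches from about 0.4 to 0.925 m from the base axis. Payload 12.5 kg.
Tool frame: the origin (TCP) lies at the very end of the fingers, on their centre line; the grasp point (between the pads) lies 19 mm behind it; z points along the fingers, y is the line along which they close (so a half turn about z gives the same grasp; the last joint's range is limited). The gripper opens to 95 mm and grips with 3 to 60 N. Pads are 20 mm wide; open, the fingers measure 119 mm over their backs; the gripper's body (75 mm by 180 mm) begins 59 mm behind the grasp point.
Start: joints at [1.183, 0.491, 1.559, -0, 1.092, -0.106], TCP at [0.174, 0.6, 0.215] pointing down, gripper open.
Joint ranges: [-3.1, 3.1], [-0.84, 2.19], [0.05, 2.79], [-1.13, 4.28], [0.06, 2.93], [-2.69, 2.69]. Speed limits (rad/s): [2.22, 2.22, 2.79, 3.14, 3.14, 3.14].

## Interface

Orientations are given as [roll, pitch, yaw] about the fixed x, y, z axes, in that order (R = Rz(yaw) Ry(pitch) Rx(roll)).
In Python, from station import r gives the robot as it stands. The module is installed in compiled form; this text tells all that it offers.
- The arm moves only by the shell command python3 -m jog 'ROWS' [OPENING] [FORCE]. ROWS is JSON, a list that holds one entry, the list of rows, each a list of 6 numbers: the shift along the tool's x, y, z in m, then the turn, a rotation vector about the tool's x, y, z in degrees. In form: [[[x, y, z, wx, wy, wz], ...]]. A call has 1 to 12 rows; each row is the pose to reach, as a shift and turn from the pose commanded when the call began, along the tool's axes at that moment; what a row does not reach only later rows make up. A row lasts 1/10 s, in which the tool goes at most 50 mm and 8.59 degrees, less where a joint would pass 70% of its speed; a pose out of reach is approached as far as the arm can. A call with a gripper value outside its range is refused whole. OPENING is the finger opening in m, from 0 to 0.0951, set as the call begins (- or left out, the last holds). The fingers move at their own pace and stop on an object; FORCE is the grip in N (left out, the last holds). Time passes only in rows, so rows that repeat a pose let the fingers close. It gives the time, the measured TCP pose, the force, the opening and the grip force at its end, in the units of the state.
- r.read_state(): the state, without advancing time (a new reading comes with each control period).
- r.snapshot(name): name is "scene" or "top" or "wrist"; returns a dict with "color" (400x640x3 uint8, blue, green, red), "fx", "fy", "cx", "cy" (pixels), "k1" (the pictures are not rectified: a ray, as slopes to the right and down, at radius r is drawn at 1 + k1 r^2 times it, then the intrinsics apply), "R" (3x3) and "t" (3): a world point X has camera coordinates R X + t; the wrist camera has in their place "mount" (4x4, takes a point from camera to tool coordinates, whose origin is the TCP and whose axes are the flange's). Camera axes: x right, y down, z forward; pixel columns grow to the right and rows downward; lengths in m; the calibration is good to about 2 mm. A picture is of the moment at which its call begins: read the wrist's pose just before it. There is no depth.
- r.job_done(): hands the job in; it is judged then, once.
The state is a dict: "time_s": time; "qpos": joint angles; "dq": joint speeds; "effort": joint torques, N m; "eef_pos": TCP position; "ee_rot": TCP orientation; "wrist_force": force on the tool from outside, world axes, zero at the start; "wrist_torque": the same for the moment, N m; "grip_width": opening from 0.0 (shut) to 1.0 (fully open); "finger_force": force on a finger pad.
Only numpy, scipy, OpenCV 4.12 (cv2) and the standard library are available. Lean on these libraries where they do the work, as an engineer would, in place of code of your own. Each camera call takes 0.05 s, during which the arm holds its last target. There are 200 camera calls.

## Working session

There is one attempt and no reset: what is moved stays moved. The work goes in short steps, Python scripts to look and compute and a shell command to move; the robot and the scene stay as the last step left them, time stands still between calls to the robot, and variables do not carry over. Pictures are saved under pics/ and viewed, at most 10 in all, crops included, and the job is handed in when it is done.

```bash
mkdir -p pics
cat > h.py <<'E'
import numpy as np, cv2
from station import r
from scipy.spatial.transform import Rotation as Ro
def shot(n,f=None):
    st=r.read_state(); s=r.snapshot(n)
    if n=="wrist":
        T=np.eye(4); T[:3,:3]=Ro.from_euler('xyz',st['ee_rot']).as_matrix(); T[:3,3]=st['eef_pos']
        M=np.linalg.inv(T@np.array(s['mount'])); s['R'],s['t']=M[:3,:3],M[:3,3]
    if f: cv2.imwrite('pics/'+f,s['color'])
    return s
def ray(s,u,v):
    K=np.array([[s['fx'],0,s['cx']],[0,s['fy'],s['cy']],[0,0,1.]])
    p=cv2.undistortPoints(np.array([[[u,v]]],float),K,np.array([s['k1'],0,0,0.]))[0,0]
    R=np.array(s['R']); return -R.T@np.array(s['t']), R.T@np.array([p[0],p[1],1])
def onz(s,u,v,z):
    o,d=ray(s,u,v); return o+d*(z-o[2])/d[2]
def tri(*a):
    A=np.zeros((3,3));b=np.zeros(3);L=[]
    for s,u,v in a:
        o,d=ray(s,u,v); d=d/np.linalg.norm(d);P=np.eye(3)-np.outer(d,d);A+=P;b+=P@o;L.append((o,P))
    x=np.linalg.solve(A,b); return x,[np.linalg.norm(P@(x-o)) for o,P in L]
def blobs(s,lo,hi,amin=30):
    m=cv2.inRange(cv2.cvtColor(s['color'],cv2.COLOR_BGR2HSV),lo,hi)
    n,l,st,c=cv2.connectedComponentsWithStats(m)
    return [(st[i].tolist(),c[i].round(1).tolist()) for i in range(1,n) if st[i][4]>=amin]
E
python3 - <<'E'
from h import *
print(r.read_state())
a=shot("scene","s0.png");b=shot("top","t0.png")
for s in(a,b):print(-np.array(s['R']).T@s['t'],s['fx'],s['k1'])
E
```

```text
{'time_s': 0.0, 'qpos': array([ 1.18343071e+00,  4.91551035e-01,  1.55943143e+00, -2.30905239e-05,
        1.09168535e+00, -1.05584969e-01]), 'dq': array([ 0.00025353, -0.00052717, -0.00157971, -0.00086626,  0.00051324,
        0.00120018]), 'effort': array([ 9.11377920e-04, -6.12641716e+01, -2.58175242e+01,  6.92171766e-02,
        4.82514419e-02, -1.26531950e-04]), 'eef_pos': array([0.17367803, 0.60014263, 0.21407325]), 'ee_rot': array([-3.14052132e+00, -9.29455034e-05,  2.85982261e+00]), 'wrist_force': array([-0.38896646, -0.43729932, -0.220255  ]), 'wrist_torque': array([ 0.00379293, -0.01981805,  0.01988464]), 'finger_force': 0.0, 'grip_width': 1.0004963703515133}
[-0.02119943 -0.41404095  1.01204139] 453.9205415418468 -0.03811226047517839
[0.40762397 0.1111177  1.18771824] 457.16826580178093 -0.12624718957047126
```

View pics/s0.png

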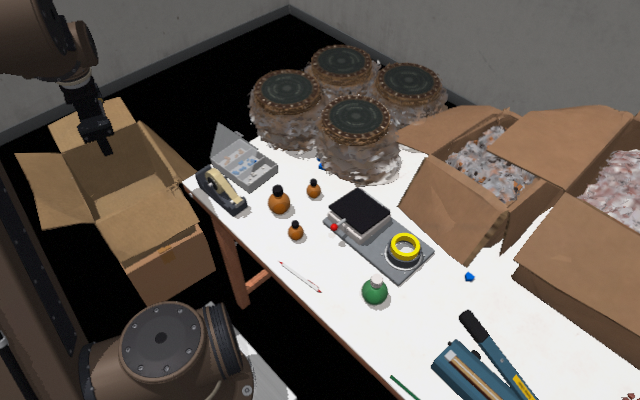

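View pics/t0.png

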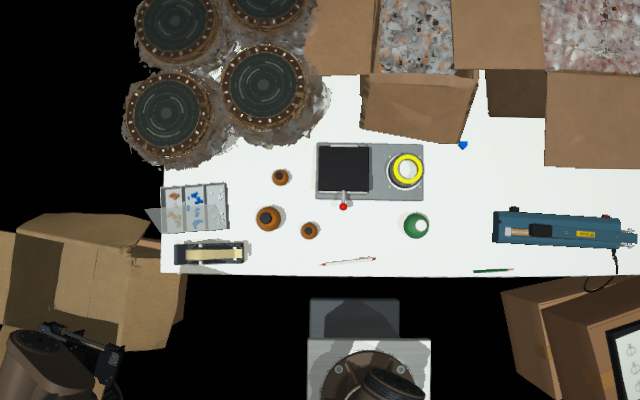

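The scene view shows the large amber flask at (279,203), two smaller ones, the knob at (334,227), the ring at (405,247) and the green flask at (375,290). In the top view they are at (267,218), (343,207), (405,170) and (416,225), and the dispenser is at (210,252).

Run:
```python
from h import *
a=shot("scene");b=shot("top")
def show(n,lo,hi,am=30):
    A=blobs(a,lo,hi,am);B=blobs(b,lo,hi,am);print(n,'S',A,'T',B);return A,B
show('red',(0,170,110),(5,255,255),15);show('yel',(24,150,120),(34,255,255),40);show('amber',(7,150,60),(17,255,255),80)
show('green',(60,100,40),(90,255,255),80)
def dark(s,x,y,w,h):
    m=np.zeros(s['color'].shape[:2],np.uint8);m[y:y+h,x:x+w]=(s['color'][y:y+h,x:x+w].max(2)<60)
    n,l,st,c=cv2.connectedComponentsWithStats(m);return [(st[i].tolist(),c[i].round(1).tolist()) for i in range(1,n) if st[i][4]>15]
print('cap',dark(a,265,180,28,25),dark(b,255,205,26,26))
# screen & plate quads in top
for nm,m in(('screen',(b['color'].max(2)<60)),):
    m=m.astype(np.uint8);m[:, :305]=0;m[:,380:]=0;m[:135]=0;m[205:]=0
    c=max(cv2.findContours(m,0,2)[0],key=cv2.contourArea);print(cv2.minAreaRect(c),cv2.boxPoints(cv2.minAreaRect(c)))
c=b['color'].copy()[130:240,240:440];c2=a['color'][170:310,250:450]
cv2.imwrite('pics/z.png',np.vstack([cv2.resize(c,(800,440))[:300],cv2.resize(c2,(430,300),interpolation=3) if 0 else cv2.copyMakeBorder(cv2.resize(c2,(430,300)),0,0,0,370,0)]))
```

```text
red S [([331, 224, 7, 6, 35], [333.6, 226.7])] T [([340, 204, 7, 6, 36], [342.9, 206.4])]
yel S [([391, 233, 29, 28, 459], [404.7, 245.9])] T [([392, 154, 31, 30, 390], [407.1, 168.8]), ([577, 231, 18, 6, 84], [585.2, 233.8])]
amber S [([307, 185, 13, 13, 130], [313.2, 190.8]), ([269, 194, 21, 20, 318], [278.8, 203.6]), ([289, 226, 14, 14, 147], [295.4, 232.7])] T [([273, 170, 15, 15, 133], [280.5, 177.8]), ([257, 207, 23, 24, 321], [269.1, 218.9]), ([302, 223, 15, 16, 139], [309.2, 230.8]), ([535, 343, 10, 16, 82], [539.8, 350.2]), ([582, 368, 18, 22, 178], [590.6, 378.3]), ([601, 370, 14, 17, 101], [607.3, 378.4])]
green S [([363, 280, 24, 24, 388], [374.0, 293.2])] T [([404, 214, 24, 24, 297], [413.3, 226.1])]
cap [([273, 185, 10, 12, 94], [277.4, 190.9])] [([260, 213, 12, 11, 77], [265.9, 217.0])]
((343.5018615722656, 168.42050170898438), (49.96437072753906, 44.124969482421875), 1.301952600479126) [[318.02484 189.90967]
 [319.0274  145.79608]
 [368.97888 146.93134]
 [367.97632 191.04492]]
```

View pics/z.png

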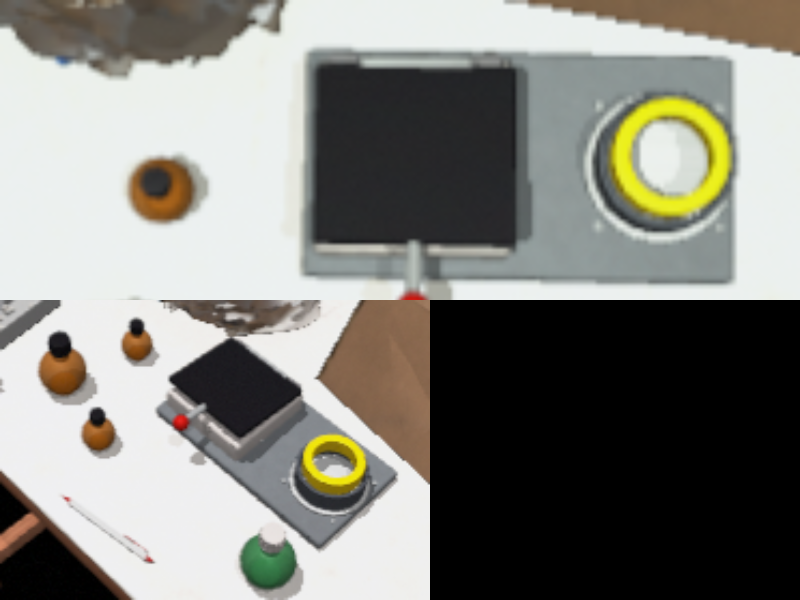

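The crop shows the screen nearly shut, the knob low at (343,206), and the ring centred at about (407.5,169) in the top view.

Run:
```python
from h import *
np.set_printoptions(precision=4,suppress=True)
a=shot("scene");b=shot("top")
print('knob',tri((a,333.8,226.5),(b,343,206.5)))
print('cap',tri((a,277.5,190.7),(b,266,217.7)), onz(b,266,217.7,.09),onz(b,268.5,218.7,.032),onz(a,279,203,.032))
print('ring',onz(b,407.3,169,.066),onz(a,404.8,244.5,.066))
print('green',onz(b,416,225.7,.032),onz(a,375,290.5,.032))
for nm,A,z in(('plate',[(316,143),(423,143.5),(423,200),(315.5,199)],.016),('screen',[(318,145.8),(369,146.6),(368.5,191.3),(318,190.5)],.06)):
    P=np.array([onz(b,*p,z)[:2] for p in A]);print(nm,P,P.mean(0),[np.linalg.norm(P[i]-P[i-1]) for i in range(4)])
# ring ellipse fits
for s in(a,b):
    m=cv2.inRange(cv2.cvtColor(s['color'],cv2.COLOR_BGR2HSV),(24,150,120),(34,255,255));n,l,st,c=cv2.connectedComponentsWithStats(m)
    k=[i for i in range(1,n) if 380<c[i][0]<430 and st[i][4]>200][0]
    for e in sorted(cv2.findContours((l==k).astype(np.uint8),cv2.RETR_CCOMP,1)[0],key=len)[-2:]:
        (u,v),ax,_=cv2.fitEllipse(e);print('ell',u,v,ax,onz(s,u,v,.066))
```

```text
knob (array([0.4866, 0.0722, 0.0778]), [np.float64(0.0014728222558122595), np.float64(0.0014728222558122919)])
cap (array([0.4563, 0.2583, 0.0883]), [np.float64(0.0010030557937678822), np.float64(0.0010030557937680045)]) [0.4554 0.2587 0.09  ] [0.4555 0.2601 0.032 ] [0.4594 0.2603 0.032 ]
ring [ 0.5815 -0.0865  0.066 ] [ 0.5841 -0.0874  0.066 ]
green [ 0.442 -0.114  0.032] [ 0.4484 -0.1123  0.032 ]
plate [[ 0.6549  0.1427]
 [ 0.6573 -0.1373]
 [ 0.5089 -0.1357]
 [ 0.5084  0.1419]] [0.5824 0.0029] [np.float64(0.14650566150326583), np.float64(0.2799459650111386), np.float64(0.14839113559077094), np.float64(0.27759567817992825)]
screen [[0.6385 0.1364]
 [0.6379 0.0085]
 [0.5253 0.0096]
 [0.5258 0.1349]] [0.5819 0.0723] [np.float64(0.11268227058931887), np.float64(0.12787186426723882), np.float64(0.1126901100730941), np.float64(0.12529591964267706)]
ell 404.56951904296875 246.1285400390625 (13.449334144592285, 20.297054290771484) [ 0.5798 -0.0902  0.066 ]
ell 404.724609375 246.01840209960938 (26.735454559326172, 29.0323543548584) [ 0.5804 -0.0902  0.066 ]
ell 406.970458984375 168.94924926757812 (19.970428466796875, 21.596248626708984) [ 0.5816 -0.0856  0.066 ]
ell 407.0573425292969 168.9099578857422 (28.535842895507812, 29.452192306518555) [ 0.5817 -0.0859  0.066 ]
```

```bash
cat >> h.py <<'E'
def to(p,yaw=np.pi):
    st=r.read_state();R=Ro.from_euler('xyz',st['ee_rot']);G=Ro.from_euler('xyz',[np.pi,0,yaw])
    np.set_printoptions(precision=4,suppress=True)
    print(st['time_s'],'at',st['eef_pos'],st['ee_rot'],'F',st['wrist_force'],'w',st['grip_width'],st['finger_force'])
    print('shift',R.inv().apply(np.array(p)-st['eef_pos']),'turn',(R.inv()*G).as_rotvec(degrees=True))
E
python3 -m jog '[[[-0.034,-0.032,0,0,0,-1.4],[-0.068,-0.064,0,0,0,-2.7],[-0.102,-0.096,0,0,0,-4],[-0.136,-0.128,0,0,0,-5.4],[-0.17,-0.16,0,0,0,-6.7],[-0.204,-0.192,0,0,0,-8],[-0.238,-0.224,0,0,0,-9.4],[-0.272,-0.256,0,0,0,-10.7],[-0.306,-0.288,0,0,0,-12],[-0.34,-0.32,0,0,0,-13.4],[-0.374,-0.352,0,0,0,-14.7],[-0.408,-0.384,0,0,0,-16.1]]]' 0.06 20
python3 -c "
from h import *
to([.487,.072,.14])"
```

```text
time_s: 1.5
eef_pos: [0.4596, 0.1162, 0.2148]
ee_rot: [3.141, 0.001, -3.142]
wrist_force: [0.8, 0.3, 0.3]
grip_width: 0.631
finger_force: 0.0
1.5 at [0.4596 0.1162 0.2148] [ 3.1414  0.0006 -3.1415] F [0.8252 0.3498 0.2619] w 0.6313260092414414 0.0
shift [-0.0273 -0.0442  0.0749] turn [0.0104 0.0322 0.0049]
```

```bash
python3 -m jog '[[[-0.013,-0.022,0,0,0,0],[-0.027,-0.044,0.02,0,0,0],[-0.027,-0.044,0.045,0,0,0],[-0.027,-0.044,0.045,0,0,0],[-0.027,-0.044,0.045,0,0,0]]]'
python3 - <<'E'
from h import *
s=shot("wrist","w1.png");to([.487,.072,.059])
for B in blobs(s,(0,170,90),(6,255,255),40)+blobs(s,(174,170,90),(180,255,255),40):
    print(B,[onz(s,*B[1],z) for z in(.07,.078,.085)])
E
```

```text
time_s: 2.0
eef_pos: [0.4858, 0.0742, 0.1699]
ee_rot: [3.141, -0.001, 3.141]
wrist_force: [-0.4, 0.4, 1.2]
grip_width: 0.629
finger_force: 0.0
2.05 at [0.486  0.0744 0.1705] [3.1415 0.0006 3.1413] F [-0.0288 -1.0292  1.2364] w 0.6323903747206769 0.0
shift [-0.0009 -0.0024  0.1115] turn [ 0.008   0.0371 -0.0158]
```

View pics/w1.png

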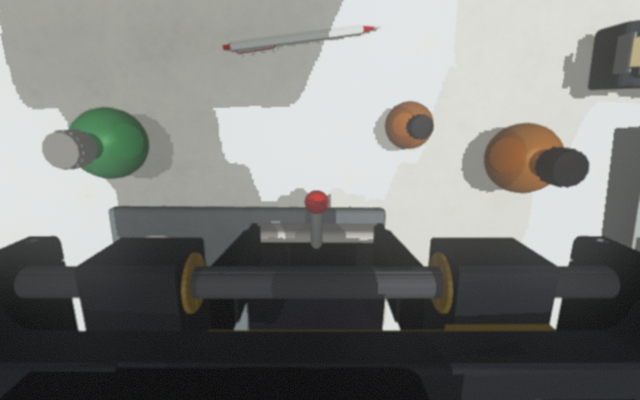

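The wrist view shows the knob at (317,202), the large amber flask at (525,157) with its cap at (562,167), and the green flask at left.

Run:
```python
from h import *
np.set_printoptions(precision=4,suppress=True)
a=shot("scene");b=shot("top");s=shot("wrist")
for B in blobs(s,(0,120,60),(8,255,255),40)+blobs(s,(170,120,60),(180,255,255),40): print(B)
print([onz(s,317,202,z) for z in(.07,.078,.085)])
print(tri((a,333.8,226.5),(b,343,206.5),(s,317,202)),tri((s,317,202),(a,333.8,226.5)),tri((s,317,202),(b,343,206.5)))
print('cap',tri((a,277.5,190.7),(b,266,217.7),(s,562,167)),tri((s,562,167),(a,277.5,190.7)))
```

```text
([306, 191, 21, 20, 253], [315.5, 198.8])
[array([0.4892, 0.0746, 0.07  ]), array([0.4871, 0.0746, 0.078 ]), array([0.4852, 0.0746, 0.085 ])]
(array([0.4872, 0.0732, 0.0766]), [np.float64(0.0018297509233357447), np.float64(0.0015783120344875251), np.float64(0.00143674919296483)]) (array([0.4894, 0.0741, 0.073 ]), [np.float64(0.001053038615377164), np.float64(0.0010530386153771681)]) (array([0.4847, 0.074 , 0.0873]), [np.float64(0.0005783517152407852), np.float64(0.0005783517152408135)])
cap (array([0.4564, 0.2583, 0.0886]), [np.float64(0.0010083443698874514), np.float64(0.001069294559880962), np.float64(0.0004974451142147221)]) (array([0.4566, 0.2575, 0.0894]), [np.float64(0.0005679091085669425), np.float64(0.0005679091085669657)])
```

```bash
python3 -m jog '[[[-0.001,-0.0005,0.03,0,0,0],[-0.001,-0.0005,0.06,0,0,0],[-0.001,-0.0005,0.09,0,0,0],[-0.001,-0.0005,0.112,0,0,0],[-0.001,-0.0005,0.112,0,0,0]]]' && python3 -m jog '[[[0,0,0,0,0,0],[0,0,0,0,0,0],[0,0,0,0,0,0],[0,0,0,0,0,0],[0,0,0,0,0,0],[0,0,0,0,0,0]]]' 0.01 20
python3 - <<'E'
from h import *
to([.487,.074,.058])
h=np.array([.640,.055]);p=r.read_state()['eef_pos'];k=np.array([p[0],p[2]+.019])
d=k-h;L=np.linalg.norm(d);a0=np.arctan2(d[1],-d[0]);print('L',L,'ang',np.degrees(a0))
for t in np.arange(0,61,4): a=np.radians(t)+np.arctan2(.001,.154); e=h+.154*np.array([-np.cos(a),np.sin(a)])-k;print(t,(-e).round(4))
E
```

```text
time_s: 2.7
eef_pos: [0.486, 0.0738, 0.0562]
ee_rot: [3.142, -0.003, 3.141]
wrist_force: [-0.4, 0.6, -0.0]
grip_width: 0.63
finger_force: 0.0
time_s: 3.3
eef_pos: [0.487, 0.0737, 0.0579]
ee_rot: [3.141, 0.0, 3.141]
wrist_force: [0.9, 4.7, 1.7]
grip_width: 0.197
finger_force: 20.0
3.3 at [0.487  0.0737 0.0579] [3.1413 0.0005 3.1407] F [0.8722 4.6541 1.6756] w 0.19657400038714193 20.018785893917084
shift [-0.      0.0003 -0.0001] turn [ 0.0186  0.0262 -0.0538]
L 0.15459710214988384 ang 8.138650613117607
0 [0.001  0.0209]
4 [0.0005 0.0101]
8 [-0.0007 -0.0005]
12 [-0.0026 -0.0111]
16 [-0.0053 -0.0215]
20 [-0.0087 -0.0317]
24 [-0.0128 -0.0417]
28 [-0.0175 -0.0513]
32 [-0.023  -0.0606]
36 [-0.029  -0.0694]
40 [-0.0357 -0.0779]
44 [-0.043  -0.0858]
48 [-0.0507 -0.0932]
52 [-0.059  -0.1001]
56 [-0.0678 -0.1063]
60 [-0.0769 -0.112 ]
```

```bash
python3 -m jog '[[[-0.002,0,-0.011,0,0,0],[-0.005,0,-0.021,0,0,0],[-0.008,0,-0.031,0,0,0],[-0.012,0,-0.041,0,0,0],[-0.017,0,-0.051,0,0,0],[-0.0225,0,-0.06,0,0,0],[-0.0285,0,-0.069,0,0,0],[-0.035,0,-0.0775,0,0,0],[-0.0425,0,-0.0855,0,0,0],[-0.050,0,-0.093,0,0,0],[-0.0585,0,-0.100,0,0,0],[-0.0675,0,-0.106,0,0,0]]]' 
python3 -m jog '[[[-0.009,0,-0.006,0,0,0],[-0.010,0,-0.006,0,0,0],[-0.010,0,-0.006,0,0,0],[-0.010,0,-0.006,0,0,0]]]'
python3 - <<'E'
from h import *
to([.563,.074,.17])
a=shot("scene","s2.png");b=shot("top")
np.set_printoptions(precision=4,suppress=True)
A=blobs(a,(0,150,90),(6,255,255),10);B=blobs(b,(0,150,90),(6,255,255),10);print(A,B)
E
```

```text
time_s: 4.5
eef_pos: [0.5539, 0.0734, 0.1651]
ee_rot: [-3.142, -0.001, 3.141]
wrist_force: [-8.1, 0.8, 5.5]
grip_width: 0.197
finger_force: 20.0
time_s: 4.9
eef_pos: [0.5648, 0.0733, 0.1716]
ee_rot: [-3.141, 0.002, 3.141]
wrist_force: [-4.1, 2.1, 9.8]
grip_width: 0.193
finger_force: 20.0
4.9 at [0.5648 0.0733 0.1716] [-3.1415  0.0019  3.1409] F [-4.0613  2.0515  9.8152] w 0.19294378826449946 20.00104308128357
shift [0.0018 0.0007 0.0016] turn [-0.0069  0.1094 -0.039 ]
[([352, 181, 5, 7, 29], [354.1, 183.7])] []
```

View pics/s2.png

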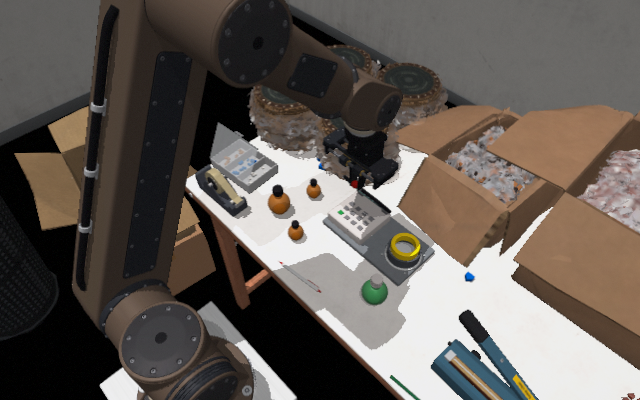

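The screen has been lifted and the knob is still in the fingers at (354,184). I'll release it and check.

```bash
python3 -m jog '[[[0,0,0,0,0,0],[0,0,0,0,0,0],[0,0,0,0,0,0],[0,0,-0.02,0,0,0],[0,0,-0.06,0,0,0],[0,0,-0.09,0,0,0],[0.04,0.02,-0.11,0,0,0],[0.08,0.06,-0.11,0,0,0],[0.10,0.1,-0.11,0,0,0],[0.10,0.14,-0.11,0,0,0],[0.10,0.18,-0.11,0,0,0],[0.10,0.18,-0.11,0,0,0]]]' 0.05 20
python3 - <<'E'
from h import *
to([.4565,.258,.11])
a=shot("scene","s3.png");b=shot("top","t3.png")
A=blobs(a,(0,150,90),(6,255,255),10);B=blobs(b,(0,150,90),(6,255,255),10);print(A,B)
X=tri((a,*A[0][1]),(b,*B[0][1]));print(X)
k=X[0];print(np.degrees(np.arctan2(k[2]-.055,.640-k[0])))
for n,s,(u,v) in(('a',a,A[0][1]),('b',b,B[0][1])):
    o,d=ray(s,u,v);t=(.0735-o[1])/d[1];print(n,o+t*d)
E
```

```text
time_s: 6.2
eef_pos: [0.4642, 0.257, 0.2797]
ee_rot: [3.141, 0.001, -3.139]
wrist_force: [-0.4, -0.7, -0.6]
grip_width: 0.528
finger_force: 0.0
6.2 at [0.4642 0.257  0.2797] [ 3.1407  0.0006 -3.1389] F [-0.3973 -0.6872 -0.6282] w 0.5283983358970716 0.0
shift [0.0078 0.0009 0.1697] turn [0.0493 0.0354 0.1564]
[([351, 180, 8, 8, 47], [354.7, 183.6])] [([341, 168, 9, 8, 57], [344.9, 171.5])]
(array([0.5561, 0.0725, 0.1886]), [np.float64(0.0012465931487456315), np.float64(0.0012465931487456994)])
57.874357558797634
a [0.5591 0.0735 0.1858]
b [0.5546 0.0735 0.1922]
```

```bash
python3 -m jog '[[[0.004,0.0005,0.04,0,0,0],[0.008,0.001,0.08,0,0,0],[0.008,0.001,0.12,0,0,0],[0.008,0.001,0.15,0,0,0],[0.008,0.001,0.15,0,0,0],[0.008,0.001,0.15,0,0,0]]]' 0.06 20
python3 - <<'E'
from h import *
s=shot("wrist","w2.png");to([.4565,.258,.066])
E
```

```text
time_s: 6.9
eef_pos: [0.457, 0.2538, 0.1303]
ee_rot: [-3.141, -0.0, 3.14]
wrist_force: [-0.6, 0.8, 0.4]
grip_width: 0.632
finger_force: 0.0
6.95 at [0.4574 0.2542 0.131 ] [3.141  0.0015 3.1399] F [0.8295 0.8201 0.3385] w 0.6300524495433414 0.0
shift [0.001  0.0038 0.065 ] turn [ 0.0332  0.0856 -0.0967]
```

View pics/w2.png

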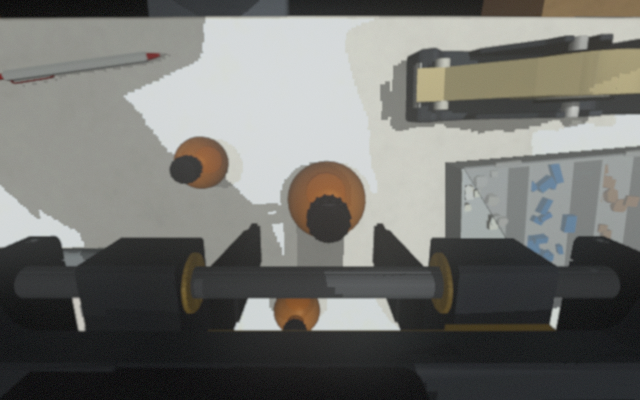

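The wrist view shows the cap top at (328,217), between the open fingers, and the ball at (327,200).

Run:
```python
from h import *
np.set_printoptions(precision=4,suppress=True)
s=shot("wrist")
print(onz(s,328,217,.09),onz(s,326.5,200,.034))
to([.4565,.258,.066])
```

```text
[0.4547 0.2614 0.09  ] [0.4578 0.262  0.034 ]
7.0 at [0.4575 0.2544 0.1314] [3.1406 0.0024 3.1401] F [-0.9363  0.3966 -0.182 ] w 0.6331767959185423 0.0
shift [0.0011 0.0035 0.0654] turn [ 0.0555  0.1357 -0.0845]
```

```bash
python3 -m jog '[[[0.001,0.0055,0.02,0,0,0],[0.001,0.0055,0.045,0,0,0],[0.001,0.0055,0.065,0,0,0],[0.001,0.0055,0.065,0,0,0],[0.001,0.0055,0.065,0,0,0]]]' 0.06 20 && python3 -m jog '[[[0,0,0,0,0,0],[0,0,0,0,0,0],[0,0,0,0,0,0],[0,0,0,0,0,0],[0,0,0,0,0,0]]]' 0.01 12 && python3 -m jog '[[[0,0,0,0,0,0],[0,0,0,0,0,0],[0,0,0,0,0,0],[0,0,-0.03,0,0,0],[0,0,-0.07,0,0,0],[0,0,-0.11,0,0,0],[0,0,-0.15,0,0,0],[0,0,-0.15,0,0,0]]]' 0.01 50
python3 -c "
from h import *
to([.582,-.0862,.21])"
```

```text
time_s: 7.5
eef_pos: [0.4562, 0.2602, 0.066]
ee_rot: [3.141, 0.001, 3.141]
wrist_force: [0.2, 0.9, 0.9]
grip_width: 0.633
finger_force: 0.0
time_s: 8.0
eef_pos: [0.4556, 0.2601, 0.0649]
ee_rot: [3.141, 0.0, 3.141]
wrist_force: [0.5, 0.6, 1.7]
grip_width: 0.292
finger_force: 12.0
time_s: 8.8
eef_pos: [0.4569, 0.2607, 0.219]
ee_rot: [3.139, 0.007, 3.141]
wrist_force: [1.0, 0.3, -2.1]
grip_width: 0.283
finger_force: 50.0
8.8 at [0.4569 0.2607 0.219 ] [3.1388 0.0067 3.1409] F [ 0.9535  0.3071 -2.1017] w 0.28308330271159016 49.99929070472717
shift [-0.1253 -0.3468  0.0088] turn [ 0.1599  0.3818 -0.0396]
```

```bash
python3 -m jog '[[[0,-0.02,0,0,0,0],[0,-0.06,0,0,0,0],[0,-0.10,0,0,0,0],[0,-0.14,0,0,0,0],[0,-0.18,0,0,0,0],[0,-0.22,0,0,0,0],[0,-0.26,0,0,0,0],[0,-0.30,0,0,0,0],[-0.02,-0.33,0,0,0,0],[-0.05,-0.347,0,0,0,0],[-0.09,-0.347,0,0,0,0],[-0.115,-0.347,0,0,0,0]]]' && python3 -m jog '[[[-0.01,0,0.02,0,0,0],[-0.01,0,0.06,0,0,0],[-0.01,0,0.06,0,0,0],[-0.01,0,0.06,0,0,0]]]'
python3 - <<'E'
from h import *
s=shot("wrist","w3.png");a=shot("scene","s4.png");b=shot("top","t4.png");to([.582,-.0862,.118])
cv2.imwrite('pics/m.png',np.vstack([cv2.resize(s['color'],(480,300)),np.hstack([cv2.resize(a['color'][180:305,300:500],(480,300))])]))
E
```

```text
time_s: 10.0
eef_pos: [0.5718, -0.0879, 0.2129]
ee_rot: [3.141, -0.001, 3.139]
wrist_force: [-0.3, 0.3, -0.6]
grip_width: 0.287
finger_force: 50.0
time_s: 10.4
eef_pos: [0.5797, -0.0869, 0.154]
ee_rot: [3.141, -0.003, 3.141]
wrist_force: [-0.6, -0.2, -1.2]
grip_width: 0.285
finger_force: 50.0
10.55 at [ 0.5807 -0.0872  0.1562] [-3.1411  0.0021  3.1407] F [ 0.4898  1.0975 -2.059 ] w 0.2845363989238382 49.999292492866516
shift [-0.0012  0.001   0.0382] turn [-0.0272  0.1204 -0.0502]
```

View pics/m.png

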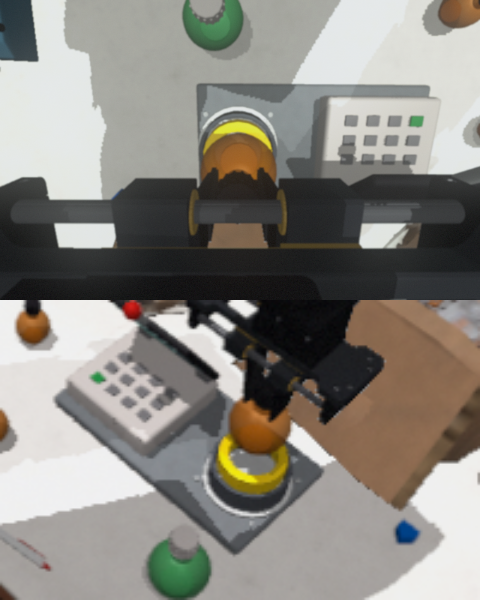

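The ball sits over the ring in both views, with equal margins left and right in the wrist view. The red knob and the screen stand clear of the gripper.

```bash
python3 -m jog '[[[0,0.0005,0.01,0,0,0],[0,0.0005,0.02,0,0,0],[0,0.0005,0.03,0,0,0],[0,0.0005,0.034,0,0,0],[0,0.0005,0.037,0,0,0],[0,0.0005,0.039,0,0,0],[0,0.0005,0.039,0,0,0],[0,0.0005,0.039,0,0,0]]]' - 60
python3 -c "
from h import *
to([.582,-.0862,.103])"
```

```text
time_s: 11.35
eef_pos: [0.5806, -0.0867, 0.1161]
ee_rot: [-3.141, 0.001, 3.141]
wrist_force: [2.6, -1.8, 2.5]
grip_width: 0.284
finger_force: 60.0
11.35 at [ 0.5806 -0.0867  0.1161] [-3.1413  0.0011  3.1409] F [ 2.6049 -1.7898  2.4844] w 0.28402705629186886 60.000611543655396
shift [-0.0013  0.0005  0.0131] turn [-0.0175  0.0657 -0.0424]
```

```bash
python3 -m jog '[[[-0.001,-0.0004,0,0,0,0],[-0.001,-0.0004,0,0,0,0],[-0.001,-0.0004,0.003,0,0,0],[-0.001,-0.0004,0.006,0,0,0],[-0.001,-0.0004,0.009,0,0,0],[-0.001,-0.0004,0.011,0,0,0],[-0.001,-0.0004,0.011,0,0,0],[-0.001,-0.0004,0.011,0,0,0]]]'
python3 -c "
from h import *
for i in range(1): to([.582,-.0862,.103])"
```

```text
time_s: 12.15
eef_pos: [0.5819, -0.0871, 0.105]
ee_rot: [-3.141, 0.002, 3.141]
wrist_force: [2.9, -0.8, 8.7]
grip_width: 0.285
finger_force: 60.0
12.15 at [ 0.5819 -0.0871  0.105 ] [-3.1412  0.0018  3.1407] F [ 2.8804 -0.7594  8.6997] w 0.28505396849648984 60.00246226787567
shift [-0.0001  0.0009  0.002 ] turn [-0.021   0.1047 -0.0491]
```

```bash
for z in 1; do python3 -m jog '[[[-0.001,0,0.001,0,0,0],[-0.001,0,0.002,0,0,0],[-0.001,0,0.002,0,0,0],[-0.001,0,0.002,0,0,0]]]'; python3 -m jog '[[[0,0,0.001,0,0,0],[0,0,0.002,0,0,0],[0,0,0.002,0,0,0],[0,0,0.002,0,0,0]]]'; python3 -m jog '[[[0,0,0.001,0,0,0],[0,0,0.001,0,0,0],[0,0,0.001,0,0,0]]]'; done
```

```text
time_s: 12.55
eef_pos: [0.5827, -0.0872, 0.1031]
ee_rot: [-3.141, 0.001, 3.141]
wrist_force: [1.8, -3.1, 9.0]
grip_width: 0.288
finger_force: 60.0
time_s: 12.95
eef_pos: [0.5829, -0.0873, 0.1015]
ee_rot: [-3.141, 0.002, 3.141]
wrist_force: [0.7, -2.0, 12.5]
grip_width: 0.285
finger_force: 60.0
time_s: 13.25
eef_pos: [0.5831, -0.0873, 0.1013]
ee_rot: [-3.141, 0.003, 3.141]
wrist_force: [-0.5, -2.5, 20.6]
grip_width: 0.284
finger_force: 60.0
```

The force rose to 20 N with no further travel, so the ring is at its stop. I'll check the picture and the screen angle.

Run:
```python
from h import *
s=shot("wrist");a=shot("scene");b=shot("top");to([.582,-.0862,.103])
A=blobs(a,(0,150,90),(6,255,255),10);B=blobs(b,(0,150,90),(6,255,255),10);print(A,B)
cv2.imwrite('pics/m2.png',np.vstack([cv2.resize(s['color'],(480,300)),cv2.resize(a['color'][180:305,300:500],(480,300))]))
```

```text
13.4 at [ 0.5831 -0.0873  0.1013] [-3.1407  0.003   3.1409] F [-1.0169 -1.8735 21.4516] w 0.27831797918762874 60.006346106529236
shift [ 0.0011  0.0011 -0.0017] turn [-0.0528  0.1715 -0.0421]
[([351, 180, 8, 8, 45], [354.6, 183.6])] [([341, 168, 9, 8, 50], [345.1, 171.6])]
```

View pics/m2.png

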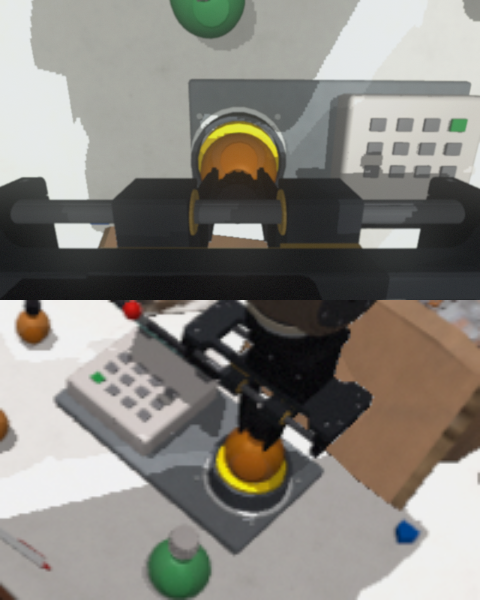

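The ring is sunk into the cup with the ball seated in it, the knob hasn't moved (354.6,183.6), and the gripper is clear of the dock.

```bash
python3 -c "
from station import r
print(r.job_done())"
```

```text
the job is handed in; nothing more can be done
None
```

I handed the job in at about 13 s of the 58 s allowed, and no verdict came back. By my measurements the screen stands open at 58–61° and is let go. The amber flask is held upright in the ring, pressed to its stop with about 21 N; the green flask and the tape dispenser were not touched.

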